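# Fold the hood stay and shut the board tester

## Robot

A 6-joint arm with a two-finger parallel gripper is mounted at the origin on the work surface. World frame = base frame: x ahead of the robot, y to its left, z up, the work surface at z = 0. Lengths are in m, angles in degrees, forces in N, time in s.
With the tool pointing down it reaches from about 0.4 to 0.825 m from the base axis. Payload 7 kg.
Tool frame: the origin (TCP) lies midway between the tips of the shut fingers; the grasp point (between the pads) lies hold_point_z behind it (hold_point_z is the distance from the TCP to the grasp point, in m); z points along the fingers, y is the line along which they close (so a half turn about z gives the same grasp; the last joint's range is limited). The gripper opens to 88 mm and grips with 3 to 60 N. Pads are 19 mm wide; open, the fingers measure 130 mm over their backs; the gripper's body (78 mm by 193 mm) begins 47 mm behind the grasp point.
Start: joints at [-48.352, 20.546, 0.682, 0, -70.136, -16.507], TCP at [0.287, -0.611, 0.227] pointing down, gripper open.
Joint ranges: [-176.03, 176.03], [-82.01, 121.73], [-58.28, 71.71], [-173.87, 95.51], [-174.79, -0.11], [-173.66, 173.66]. Speed limits (degrees/s): [136.94, 136.94, 172.46, 180, 180, 180].

## Interface

Orientations are given as [roll, pitch, yaw] about the fixed x, y, z axes, in that order (R = Rz(yaw) Ry(pitch) Rx(roll)).
In Python, from plant import * gives the robot as it stands.
- The arm moves only by the tool step_arm, never from a script. Its argument "steps" is a list that holds one entry, the list of rows, each a list of 6 numbers: the shift along the tool's x, y, z scaled (see below), then the turn, a rotation vector about the tool's x, y, z scaled (see below). In form: [[[tx, ty, tz, wx, wy, wz], ...]]. A call has 1 to 20 rows; each row is the pose to reach, as a shift and turn from the pose commanded when the call began, along the tool's axes at that moment; what a row does not reach only later rows make up. The controller multiplies each number of a shift by 100 mm and each number of a turn by 0.5 rad. A row lasts 1/10 s, in which the tool goes at most 50 mm and 8.59 degrees, less where a joint would pass 70% of its speed; a pose out of reach is approached as far as the arm can. A call with a number of a shift or a turn outside -1 to 1 is refused whole. A call with a gripper value outside its range is refused whole. "jaw" is the closure in counts, from 0 (fully open) to 255 (shut), set as the call begins (left out, the last holds). The fingers move at their own pace and stop on an object; the grip force is fixed at half the most. Time passes only in rows, so rows that repeat a pose let the fingers close. It gives the time, the measured TCP pose, the force, the opening and the grip force at its end, in the units of the state.
- get_obs(): the state, without advancing time (a new reading comes with each control period).
- snapshot(name): name is "scene" or "top" or "wrist"; returns (picture, depth): 400x640x3 uint8, red, green, blue; 400x640 float32, m along the optical axis (not along the pixel's ray), 0 where there is no reading.
- calibration(name): a dict with "mtx" (3x3 intrinsics, pixels), "rvec" (rotation vector, rad) and "tvec" (3), from world to camera coordinates, as OpenCV has them. Camera axes: x right, y down, z forward; pixel columns grow to the right and rows downward; lengths in m; the calibration is good to about 2 mm. A picture is of the moment at which its call begins: read the wrist's pose just before it. calibration takes no time and is no camera call; for the wrist camera it gives the pose at the moment of the call.
- close_job(): hands the job in; it is judged then, once.
The state is a dict: "clock": time; "joint_pos": joint angles; "qvel": joint speeds; "tau": joint torques, N m; "tool_pos": TCP position; "orientation": TCP orientation; "force": force on the tool from outside, world axes, zero at the start; "moment": the same for the moment, N m; "opening": finger opening in m; "gripper_force": force on a finger pad.
Only numpy, scipy, OpenCV 4.12 (cv2) and the standard library are available. Lean on these libraries where they do the work, as an engineer would, in place of code of your own. Each camera call takes 0.05 s, during which the arm holds its last target. There are 200 camera calls.

## Task

The board tester's hood stands open on its locked folding stay. Press the stay's knuckle down until the stay folds while the hood is still well up, then lower the hood fully shut, slowly (take three seconds or more over it), and let go. The tester is delicate: never press on any part of it, hood, stay or box, with more than about 15 N, and leave the other things on the bench where they are.

Things in the scene. Friction and masses are not known exactly. Their poses are not given: they have to be found in the camera images.
- tester: Grey open-topped box with a circuit board lying inside, fixed to the bench: 210 deep (x), 260 wide (y), 110 high. Origin at the centre of its underside on the bench, z up; its front is at -x and faces roughly to the robot, the hood's hinge is along its back (+x) and the stay is on its left side (+y).
- hood (a joint): Hinge of the hood. 0 = standing open on its stay, leaning 79 degrees (1.38 rad) up from level; 1.38 = fully shut, level on the box, at a hard stop, though the rubber-bushed panel itself gives (5 mm per 10 N near its free edge). Grows as it closes. Stiff: once the stay is folded it stays at any angle, and 1 to 7 N square on the outer face near the free edge moves it. While the stay is locked it cannot close. 
- hood_hinge (a point): Point on the hood's hinge axis, midway along it: fixed in the tester at x +100, y 0, z +115 mm of its frame. The axis runs along the tester's y. The hood is a 10 mm thick aluminium frame, 260 wide, round a clear window, 0.35 kg; it reaches 205 mm from this axis, and its outer face lies 7 mm outside the plane through the axis.
- hood_edge (a point): Point on the hood's outer face (away from the robot when open, up when shut), midway across its width, on the 35 mm wide solid bar at the free edge: 170 mm from the hinge axis, 35 mm from the free edge. Moves with the hood; its -x runs to the free edge, its z points out of the outer face.
- stay (a joint): Knuckle joint of the stay: two flat steel links, each 90 mm between pivots, in an upright plane 10 mm outside the box's left side. 0 = locked, a little over centre against a stop, knuckle up; 0.10 = straight; above 0.3 = folded. Grows as the knuckle is pressed down (about 45 mm per rad, 3 to 9 N), then to about 1.84 by itself as the hood comes down. Stays as left.
- knuckle (a point): Part of the knuckle to press: a dark steel round pin, 20 mm in diameter, sticking out sideways from 138 to 178 mm left of the tester's middle line. This point is on its axis, 166 mm left of the middle line, 10 mm below its top; 140 mm above the bench while locked (the hood then stands 45 mm or more behind it), about 40 mm, beside the box, when the hood is shut.
- meter: Bystander: yellow hand multimeter, 150 x 80 x 35 mm, lying right of the tester. Origin at the centre of its underside.
- tape: Bystander: roll of black tape lying flat, 90 mm across, 19 mm high, right of the tester. Origin at the centre of its underside.
- screw_tray: Bystander: small open white tray with screws, 100 x 70 x 25 mm, to the left of the tester. Origin at the centre of its underside.

How it is judged (in metres and radians):
On the way:
1. the stay is folded past its lock (knuckle joint above 0.3 rad) with the hood still well up (hood joint below 0.6 rad) (value of joint stay above 0.3 rad and value of joint hood below 0.6 rad), for 0.1 s.
At the end, for the whole second after the job is handed in: the hood is shut (within 0.05 rad of level shut, about 10 mm at the free edge) and at rest (value of joint hood above 1.33 rad and velocity of joint hood between -0.05 and 0.05 rad/s); the robot touches nothing.
It fails at once if any part of the tester (hood, stay, box) is touched with more than 15 N (contact force between tester and anything else above 15 N).
It fails at once if the hood closes faster than 0.9 rad/s (velocity of joint hood above 0.9 rad/s).
It fails at once if the multimeter is moved more than 30 mm (distance of meter from where it was at the start of the episode above 0.03 m).
It fails at once if the roll of tape is moved more than 30 mm (distance of tape from where it was at the start of the episode above 0.03 m).
It fails at once if the screw tray is moved more than 30 mm (distance of screw_tray from where it was at the start of the episode above 0.03 m).
It also fails if it takes over 64 s, if anything falls off the work surface, if the arm or the gripper's body presses on something with over 40 N, if the wrist force passes 120 N, or if a joint passes its speed limit or range.

## Working session

There is one attempt and no reset: what is moved stays moved. The work goes in short steps, Python scripts to look and compute and a tool call to move; the robot and the scene stay as the last step left them, time stands still between calls to the robot, and variables do not carry over. Pictures are saved under pics/ and viewed, at most 10 in all, crops included, and the job is handed in when it is done.

Besides the shell and the picture viewer there is one more tool, called as a command line: name --argument value ..., lists and objects as JSON in quotes. step_arm: Moves the arm, as the interface text tells. Its arguments: {"type":"object","properties":{"steps":{"type":"array","items":{"type":"array","items":{"type":"array","items":{"type":"number","minimum":-1,"maximum":1}}}},"jaw":{"type":"number"}},"required":["steps"]}

```bash
mkdir -p pics; python3 - <<'E'
from plant import *
import cv2,numpy as np
print(get_obs())
for n in("scene","top"):
    p,d=snapshot(n); c=calibration(n); np.savez(n+"0.npz",p=p,d=d,**{k:np.array(v) for k,v in c.items()})
    cv2.imwrite(f"pics/{n}0.png",p[...,::-1]); R=cv2.Rodrigues(np.array(c["rvec"],float))[0]; print(n,-R.T@np.array(c["tvec"]).ravel(),R[2])
E
```

```text
{'clock': 0.0, 'joint_pos': array([-4.83528087e+01,  2.05890727e+01,  6.34403788e-01, -1.92861770e-02,
       -7.01344513e+01, -1.65054053e+01]), 'qvel': array([-0.03422777,  0.07705587,  0.06803785,  0.06992624,  0.03060259,
       -0.03508735]), 'tau': array([-6.93799320e-04, -5.82724464e+01,  2.93061680e+01,  6.99759990e+00,
        6.99918033e-03, -1.43747975e-04]), 'tool_pos': array([ 0.28653744, -0.61063975,  0.22565675]), 'orientation': array([ 1.79909401e+02, -7.93855987e-03, -1.54864775e+02]), 'force': array([ 0.17118272, -0.05372837, -0.45267234]), 'moment': array([ 0.02008599, -0.0400604 ,  0.01378893]), 'gripper_force': 0.0, 'opening': 0.08760372906093805}
scene [1.4126809  0.02215591 0.99657961] [-0.71868067  0.00490354 -0.69532298]
top [0.4501672  0.01889751 1.30580224] [ 0.0985206   0.02076729 -0.99491829]
```

View pics/scene0.png

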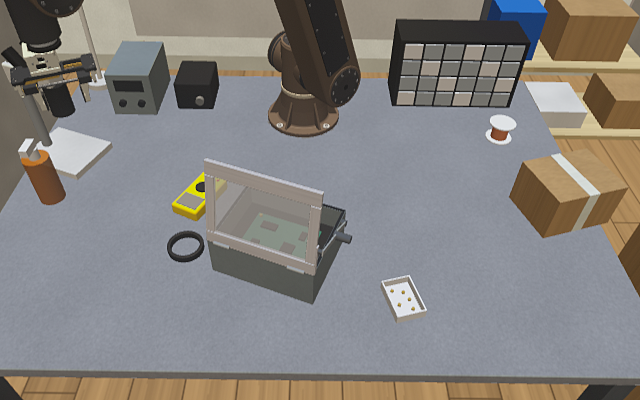

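View pics/top0.png

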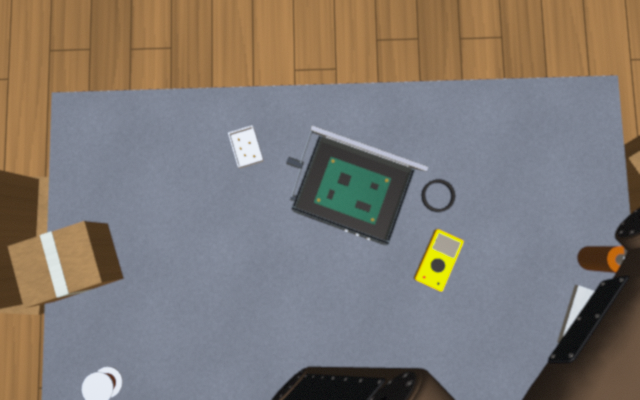

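The scene view (from behind the tester) shows the hood's upper edge from (206,160) to (323,193) and the pin end at (345,238). The top view shows the box front edge from (292,209) to (389,243), the pin at (295,161), the tray at (245,146), the tape at (438,195) and the meter at (440,260).

```bash
cat > h.py <<'E'
import numpy as np,cv2
def load(n):
    z=np.load(n+"0.npz");K=z['mtx'];R=cv2.Rodrigues(z['rvec'].astype(float))[0];t=z['tvec'].ravel();return z['p'],z['d'],K,R,t
def cloud(n):
    p,d,K,R,t=load(n);v,u=np.mgrid[:400,:640]
    c=np.stack([(u-K[0,2])/K[0,0]*d,(v-K[1,2])/K[1,1]*d,d],-1);return p,(c-t)@R,d>0
def ray(n,u,v,z):
    p,d,K,R,t=load(n);r=R.T@np.array([(u-K[0,2])/K[0,0],(v-K[1,2])/K[1,1],1]);o=-R.T@t;return o+r*(z-o[2])/r[2]
E
python3 - <<'E'
from h import *
np.set_printoptions(precision=4,suppress=True)
for q in[(292,209,.11),(389,243,.11),(312,127,.3),(428,168,.3)]: print(q,ray("top",*q))
a=ray("top",292,209,.11);b=ray("top",389,243,.11)
yaw=np.arctan2(*(a-b)[[1,0]])-np.pi/2;print("yaw",np.degrees(yaw),np.linalg.norm(a-b))
for n in("top","scene"):
    p,W,ok=cloud(n); x=W[...,0];y=W[...,1];z=W[...,2]
    roi=ok&(x>.45)&(x<.9)&(abs(y)<.28)
    for lo,hi in[(.1,.118),(.118,.132),(.135,.165),(.2,.28),(.28,.34)]:
        m=roi&(z>lo)&(z<hi);P=W[m]
        if len(P): 
            r=cv2.minAreaRect(P[:,:2].astype(np.float32)*1000);print(n,lo,hi,len(P),P.min(0),P.max(0),r)
p,W,ok=cloud("top");print("pin top px",W[156:167:2,288:304:3].reshape(-1,8 if 0 else 6,3)[:,:, :].tolist().__len__())
for v in range(155,168,2): print(v,[tuple(np.round(W[v,u]*1000).astype(int)) for u in range(284,304,3)])
p,W,ok=cloud("scene")
for v in range(230,246,2): print(v,[tuple(np.round(W[v,u]*1000).astype(int)) for u in range(331,355,3)])
E
```

```text
(292, 209, 0.11) [0.5425 0.1072 0.11  ]
(389, 243, 0.11) [ 0.4515 -0.1331  0.11  ]
(312, 127, 0.3) [0.7038 0.0468 0.3   ]
(428, 168, 0.3) [ 0.6077 -0.1976  0.3   ]
yaw -20.75489839605909 0.25697920639048977
top 0.1 0.118 1041 [ 0.4515 -0.2029  0.1001] [0.7303 0.1126 0.1178] ((590.7803955078125, -40.84979248046875), (272.0086364746094, 203.638427734375), 68.3174057006836)
top 0.118 0.132 34 [ 0.4596 -0.2002  0.118 ] [0.7183 0.103  0.1312] ((593.0404663085938, -39.039154052734375), (266.3066101074219, 199.42788696289062), 67.35338592529297)
top 0.135 0.165 283 [ 0.6273 -0.1893  0.1351] [0.7229 0.1178 0.1647] ((676.3346557617188, -35.31221008300781), (94.92125701904297, 306.82049560546875), 0.7397311329841614)
top 0.2 0.28 18 [ 0.6076 -0.1909  0.2003] [0.709  0.0434 0.2779] ((659.434814453125, -75.27691650390625), (250.0218505859375, 14.358799934387207), 68.53333282470703)
top 0.28 0.34 627 [ 0.5987 -0.1922  0.2817] [0.7019 0.0507 0.3212] ((650.938720703125, -70.76150512695312), (258.76239013671875, 10.930728912353516), 68.29866790771484)
scene 0.1 0.118 819 [ 0.5239 -0.2056  0.1   ] [0
[... 5386 characters left out ...]
.int64(154)), (np.int64(613), np.int64(85), np.int64(72)), (np.int64(591), np.int64(94), np.int64(48)), (np.int64(565), np.int64(104), np.int64(18)), (np.int64(551), np.int64(113), np.int64(1)), (np.int64(668), np.int64(107), np.int64(136)), (np.int64(671), np.int64(113), np.int64(141)), (np.int64(550), np.int64(136), np.int64(1))]
244 [(np.int64(685), np.int64(73), np.int64(149)), (np.int64(613), np.int64(86), np.int64(65)), (np.int64(591), np.int64(95), np.int64(40)), (np.int64(562), np.int64(105), np.int64(6)), (np.int64(560), np.int64(113), np.int64(4)), (np.int64(556), np.int64(121), np.int64(-1)), (np.int64(557), np.int64(128), np.int64(1)), (np.int64(560), np.int64(135), np.int64(5))]
```

```bash
python3 - <<'E'
import cv2
a=cv2.imread("pics/scene0.png")[140:310,180:440];b=cv2.imread("pics/top0.png")[110:260,210:480]
a=cv2.resize(a,None,fx=3,fy=3);cv2.imwrite("pics/c1.png",a)
cv2.imwrite("pics/c2.png",cv2.resize(b,None,fx=2.9,fy=2.9))
E
```

```text
(no output)
```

View pics/c1.png

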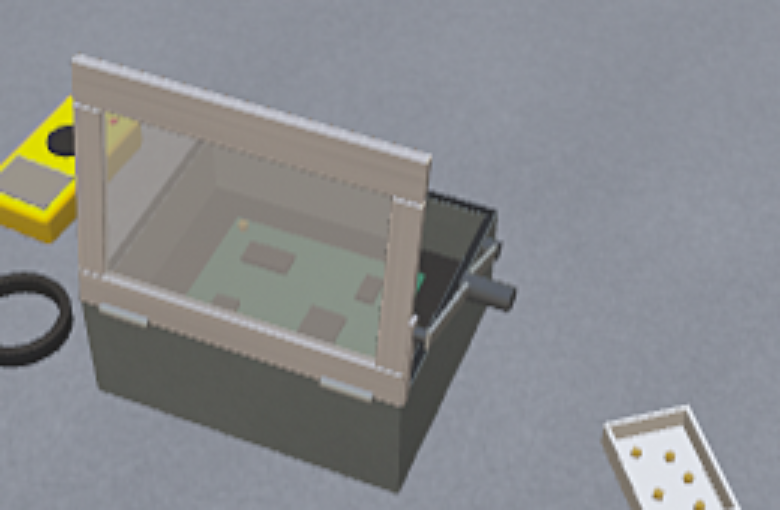

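View pics/c2.png

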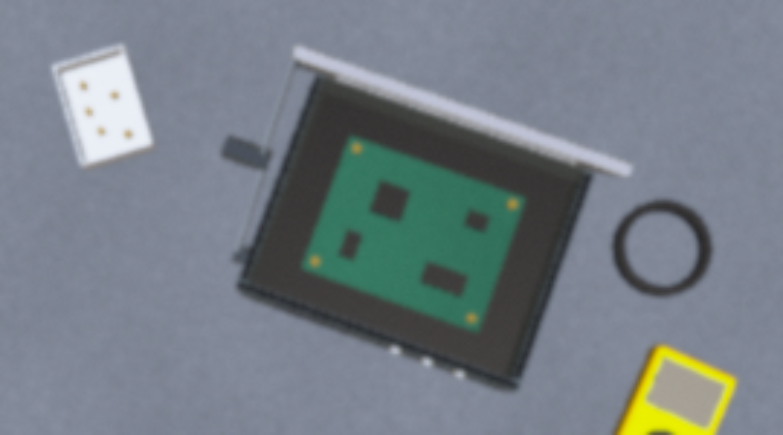

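The hood, box rim and pin are all resolved in both views. Tester centre is about (0.593, -0.050) with yaw -21.5°, and the pin's press point is about (0.657, 0.107), top at 0.150. I'll move over the hood at height with the fingers shut.

step_arm --steps '[[[-0.25,0.25,-0.25,0,0,0.22],[-0.5,0.5,-0.5,0,0,0.45],[-0.75,0.75,-0.75,0,0,0.68],[-1,1,-1,0,0,0.9],[-1,1,-1,0,0,0.9]]]' --jaw 255

```text
clock: 0.6
tool_pos: [0.3366, -0.4763, 0.3312]
orientation: [-179.8, 0.3, 179.3]
force: [-0.2, 0.2, -0.3]
opening: 0.0529
gripper_force: 0.0
```

step_arm --steps '[[[-0.25,0.25,-0.2,0,0,0.18],[-0.5,0.5,-0.4,0,0,0.36],[-0.75,0.75,-0.6,0,0,0.54],[-1,1,-0.75,0,0,0.727],[-1,1,-0.75,0,0,0.727]]]'

```text
clock: 1.1
tool_pos: [0.4386, -0.3774, 0.403]
orientation: [180.0, 0.1, 158.5]
force: [0.6, -0.9, -0.3]
opening: 0.0131
gripper_force: 0.0
```

step_arm --steps '[[[0,0.4,0,0,0,0],[0,0.8,0,0,0,0],[0,1,0,0,0,0],[0,1,0,0,0,0]]]'

```text
clock: 1.5
tool_pos: [0.473, -0.2844, 0.4008]
orientation: [180.0, -0.1, 158.7]
force: [-0.1, 0.3, -1.1]
opening: 0.0008
gripper_force: 0.0
```

step_arm --steps '[[[0,0.4,0,0,0,0],[0,0.8,0,0,0,0],[0,1,0,0,0,0],[0,1,0,0,0,0]]]'

```text
clock: 1.9
tool_pos: [0.5095, -0.1919, 0.4007]
orientation: [-180.0, -0.1, 158.7]
force: [0.1, -0.8, 0.0]
opening: 0.0005
gripper_force: 0.0
```

step_arm --steps '[[[0,0.4,0,0,0,0],[0,0.8,0,0,0,0],[0,1,0,0,0,0],[0,1,0,0,0,0]]]'

```text
clock: 2.3
tool_pos: [0.5462, -0.0992, 0.4005]
orientation: [-180.0, -0.1, 158.7]
force: [0.4, -0.9, -0.4]
opening: 0.0005
gripper_force: 0.0
```

step_arm --steps '[[[0,0.4,0,0,0,0],[0,0.8,0,0,0,0],[0,1,0,0,0,0],[0,1,0,0,0,0]]]'

```text
clock: 2.7
tool_pos: [0.5829, -0.0063, 0.4004]
orientation: [-179.9, -0.1, 158.6]
force: [-0.5, -0.4, -0.3]
opening: 0.0003
gripper_force: 0.0
```

step_arm --steps '[[[0,0.4,0,0,-0.1,0],[0,0.8,0,0,-0.2,0],[0,1,0,0,-0.3,0],[0,1,0,0,-0.35,0],[0,1,0,0,-0.35,0]]]'

```text
clock: 3.2
tool_pos: [0.6182, 0.085, 0.4016]
orientation: [-179.9, 10.0, 158.6]
force: [-0.9, 0.4, -0.9]
opening: 0.0004
gripper_force: 0.0
```

```bash
cat > g.py <<'E'
from plant import *
import numpy as np
np.set_printoptions(precision=4,suppress=True)
C=np.array([.5935,-.050]);ex=np.array([.9304,-.3665]);ey=np.array([.3665,.9304])
o=get_obs();p=o["tool_pos"];d=p[:2]-C
print(o["clock"],"W",p,"local",d@ex,d@ey,p[2],"rpy",o["orientation"],"F",o["force"],"j",o["joint_pos"],o["opening"])
E
python3 g.py
```

```text
3.2 W [0.6182 0.085  0.4016] local -0.026527916114799096 0.13465963772385137 0.4015782232522712 rpy [-179.9472   10.04    158.5834] F [-0.8946  0.3509 -0.8713] j [  30.6576    6.781     0.6766    8.1201  -77.8463 -143.3711] 0.0003658181540819066
```

step_arm --steps '[[[-0.13,0.18,0.03,0,0,0],[-0.27,0.36,0.05,0,0,0],[-0.2,0.36,0.45,0,0,0],[-0.13,0.36,0.84,0,0,0],[-0.13,0.36,0.84,0,0,0]]]'

```text
clock: 3.7
tool_pos: [0.6549, 0.1068, 0.315]
orientation: [-179.6, 9.6, 158.5]
force: [-0.7, 0.3, -1.0]
opening: 0.0005
gripper_force: 0.0
```

step_arm --steps '[[[0.06,0,0.33,0,0,0],[0.12,0,0.66,0,0,0],[0.174,0,0.985,0,0,0],[0.174,0,0.985,0,0,0]]]'

```text
clock: 4.1
tool_pos: [0.6562, 0.1076, 0.2187]
orientation: [-179.8, 9.8, 158.5]
force: [-0.2, -0.3, -0.0]
opening: 0.0003
gripper_force: 0.0
```

step_arm --steps '[[[0.03,0,0.2,0,0,0],[0.06,0,0.36,0,0,0],[0.09,0,0.5,0,0,0],[0.09,0,0.5,0,0,0],[0.09,0,0.5,0,0,0]]]'

```text
clock: 4.6
tool_pos: [0.659, 0.1096, 0.1731]
orientation: [179.9, 10.2, 158.5]
force: [0.3, 0.7, 0.2]
opening: 0.0004
gripper_force: 0.0
```

```bash
python3 g.py; python3 - <<'E'
from plant import *
import cv2,numpy as np
p,d=snapshot("scene");a=cv2.resize(p[90:290,200:440,::-1],None,fx=2.5,fy=2.5)
q,d=snapshot("top");b=cv2.resize(q[90:260,220:440,::-1],None,fx=2.5,fy=2.5)
b=cv2.resize(b,(a.shape[1]*0+300,232));a=cv2.resize(a,(480,400))
c=np.zeros((400,790,3),np.uint8);c[:,:480]=a;c[:232,485:785]=b;cv2.imwrite("pics/k1.png",c)
E
```

```text
4.6 W [0.659  0.1096 0.1731] local 0.0024186697592129816 0.17247059098552603 0.17312249073948044 rpy [179.9201  10.1574 158.5164] F [0.2794 0.7189 0.202 ] j [  30.5848   17.0956  -16.6011   10.3332  -50.416  -148.247 ] 0.00042142528954457805
```

View pics/k1.png

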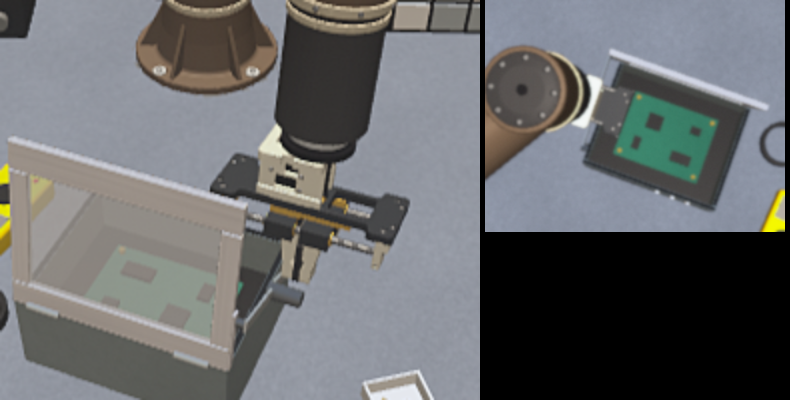

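The shut fingers (scene crop ~(300,265)) sit directly above the pin (~(288,293)), clear of the hood. I'll press slowly.

step_arm --steps '[[[0.01,0,0.05,0,0,0],[0.02,0,0.1,0,0,0],[0.025,0,0.15,0,0,0],[0.03,0,0.18,0,0,0],[0.03,0,0.19,0,0,0],[0.035,0,0.2,0,0,0],[0.035,0,0.21,0,0,0],[0.04,0,0.22,0,0,0],[0.04,0,0.23,0,0,0],[0.04,0,0.24,0,0,0],[0.045,0,0.25,0,0,0],[0.045,0,0.26,0,0,0],[0.05,0,0.27,0,0,0]]]'

```text
clock: 6.0
tool_pos: [0.6574, 0.1099, 0.1427]
orientation: [180.0, 10.0, 158.5]
force: [2.4, -1.3, 3.2]
opening: 0.0002
gripper_force: 1.4
```

step_arm --steps '[[[0.002,0,0.01,0,0,0],[0.003,0,0.02,0,0,0],[0.005,0,0.03,0,0,0],[0.007,0,0.04,0,0,0],[0.009,0,0.05,0,0,0],[0.01,0,0.06,0,0,0],[0.012,0,0.07,0,0,0],[0.014,0,0.08,0,0,0]]]'

```text
clock: 6.8
tool_pos: [0.6578, 0.1098, 0.1352]
orientation: [180.0, 10.1, 158.5]
force: [1.6, -0.7, 5.8]
opening: 0.0002
gripper_force: 2.5
```

step_arm --steps '[[[0.002,0,0.01,0,0,0],[0.003,0,0.02,0,0,0],[0.005,0,0.03,0,0,0],[0.007,0,0.04,0,0,0],[0.009,0,0.05,0,0,0],[0.01,0,0.06,0,0,0],[0.012,0,0.07,0,0,0],[0.014,0,0.08,0,0,0],[0.016,0,0.09,0,0,0]]]'

```text
clock: 7.7
tool_pos: [0.6583, 0.11, 0.1265]
orientation: [179.9, 10.1, 158.5]
force: [2.4, -2.2, 6.9]
opening: 0.0006
gripper_force: 3.1
```

step_arm --steps '[[[0.002,0,0.01,0,0,0],[0.003,0,0.02,0,0,0],[0.005,0,0.03,0,0,0],[0.005,0,0.03,0,0,0],[0.002,0,0.01,0,0,0],[-0.03,0,-0.15,0,0,0],[-0.08,0,-0.45,0,0,0],[-0.15,0,-0.8,0,0,0],[-0.17,0,-0.98,0,0,0]]]'

```text
clock: 8.6
tool_pos: [0.6568, 0.11, 0.227]
orientation: [180.0, 10.0, 158.5]
force: [0.3, -0.7, -0.3]
opening: 0.0002
gripper_force: 0.0
```

step_arm --steps '[[[-0.07,0,-0.4,0,0,0],[-0.14,0,-0.8,0,0,0],[-0.17,0,-0.98,0,0,0],[-0.17,0,-0.98,0,0,0]]]'

```text
clock: 9.0
tool_pos: [0.6569, 0.1104, 0.3271]
orientation: [179.8, 10.1, 158.5]
force: [0.5, 0.4, -0.6]
opening: 0.0007
gripper_force: 0.0
```

```bash
python3 g.py; python3 - <<'E'
from plant import *
import cv2,numpy as np
from g import C,ex,ey
import h
n="scene";p,d=snapshot(n);c=calibration(n);np.savez("scene1.npz",p=p)
K=c["mtx"];R=cv2.Rodrigues(np.array(c["rvec"],float))[0];t=np.array(c["tvec"]).ravel()
v,u=np.mgrid[:400,:640];W=(np.stack([(u-K[0,2])/K[0,0]*d,(v-K[1,2])/K[1,1]*d,d],-1)-t)@R
L=np.stack([(W[...,:2]-C)@ex,(W[...,:2]-C)@ey,W[...,2]],-1)
m=(d>0)&(L[...,1]>.15)&(L[...,1]<.175)&(abs(L[...,0])<.04)&(L[...,2]>.05)&(L[...,2]<.17);P=L[m];print("pin",len(P),np.median(P,0),np.percentile(P[:,2],95) if len(P) else 0)
m=(d>0)&(abs(L[...,1])<.1)&(L[...,2]>.29)&(L[...,2]<.33)&(L[...,0]>0)&(L[...,0]<.12);P=L[m];
f=np.polyfit(P[:,2],P[:,0],1) if len(P) else 0;print("hood edge",len(P),P.mean(0),P[:,2].max(),f)
cv2.imwrite("pics/k2.png",cv2.resize(p[60:300,180:460,::-1],None,fx=2.4,fy=2.4))
E
```

```text
9.0 W [0.6569 0.1104 0.3271] local 0.0001855946870174377 0.17242992370461036 0.32713808850847964 rpy [179.8451  10.1256 158.5081] F [ 0.4837  0.373  -0.6247] j [  30.8129   11.823    -2.619     8.4437  -69.4095 -144.8403] 0.0007076675140968176
9.0 W [0.6569 0.1104 0.3271] local 0.0001855946870174377 0.17242992370461036 0.32713808850847964 rpy [179.8451  10.1256 158.5081] F [ 0.4837  0.373  -0.6247] j [  30.8129   11.823    -2.619     8.4437  -69.4095 -144.8403] 0.0007076675140968176
pin 96 [0.0179 0.1626 0.1233] 0.12815773504356262
hood edge 1224 [0.0509 0.002  0.3043] 0.3172384583090124 [-0.3756  0.1652]
```

View pics/k2.png

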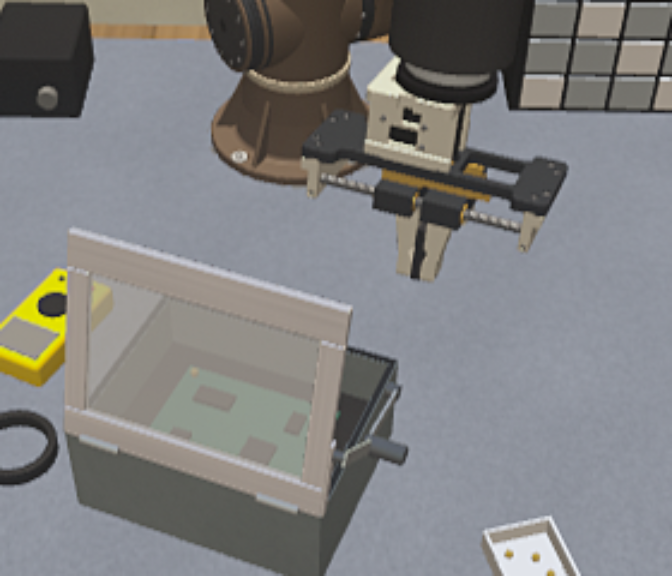

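The pin has dropped to about z 0.126 (stay ≈ 0.5 rad) and the hood leans about 70°, so the stay is folded with the hood still up. I'll swing over to behind the hood next.

step_arm --steps '[[[-0.05,0,-0.3,0,0.1,0],[-0.1,0,-0.59,0,0.22,0],[-0.1,0,-0.59,0,0.35,0],[-0.1,0,-0.59,0,0.35,0]]]'

```text
clock: 9.45
tool_pos: [0.6567, 0.11, 0.3818]
orientation: [-179.9, -0.3, 158.5]
force: [0.2, -1.2, -1.9]
opening: 0.0006
gripper_force: 0.0
```

step_arm --steps '[[[-0.3,-0.3,0,0,0,0],[-0.6,-0.6,0,0,0,0],[-0.9,-0.9,0,0,0,0],[-1,-1,0,0,0,0]]]'

```text
clock: 9.85
tool_pos: [0.7127, -0.0225, 0.381]
orientation: [-179.8, -0.2, 158.4]
force: [0.9, 0.4, -1.1]
opening: 0.0006
gripper_force: 0.0
```

step_arm --steps '[[[-0.1,-0.35,0,0,0,0],[-0.15,-0.72,0,0,0,0],[-0.15,-0.72,0,0,0,0],[-0.15,-0.72,0,0,0,0]]]'

```text
clock: 10.25
tool_pos: [0.6995, -0.0924, 0.3827]
orientation: [-179.9, -0.1, 158.4]
force: [0.3, 1.0, -1.0]
opening: 0.0003
gripper_force: 0.0
```

```bash
python3 g.py; python3 - <<'E'
from plant import *
import cv2,numpy as np
from g import C,ex,ey
n="scene";p,d=snapshot(n);c=calibration(n)
K=c["mtx"];R=cv2.Rodrigues(np.array(c["rvec"],float))[0];t=np.array(c["tvec"]).ravel()
v,u=np.mgrid[:400,:640];W=(np.stack([(u-K[0,2])/K[0,0]*d,(v-K[1,2])/K[1,1]*d,d],-1)-t)@R
L=np.stack([(W[...,:2]-C)@ex,(W[...,:2]-C)@ey,W[...,2]],-1)
for s in((-.128,-.108),(.108,.128)):
  m=(d>0)&(L[...,1]>s[0])&(L[...,1]<s[1])&(L[...,2]>.14)&(L[...,2]<.30)&(L[...,0]>.02)&(L[...,0]<.12);P=L[m]
  f=np.polyfit(P[:,2],P[:,0],1);r=P[:,0]-np.polyval(f,P[:,2]);P=P[abs(r)<.006];f=np.polyfit(P[:,2],P[:,0],1);th=np.arctan(-1/f[0])
  print(len(P),"theta",np.degrees(th),"face x at z=.28",np.polyval(f,.28),"x at .115",np.polyval(f,.115))
E
```

```text
10.25 W [ 0.6995 -0.0924  0.3827] local 0.11417051314531687 -0.0006253883626673386 0.3827213014396939 rpy [-179.948    -0.1034  158.4455] F [ 0.2722  0.9865 -0.9689] j [   8.2429   21.0602   21.1303   -0.0062  -90.1857 -119.7974] 0.00030073849192448156
10.25 W [ 0.6995 -0.0924  0.3827] local 0.11417051314531687 -0.0006253883626673386 0.3827213014396939 rpy [-179.948    -0.1034  158.4455] F [ 0.2722  0.9865 -0.9689] j [   8.2429   21.0602   21.1303   -0.0062  -90.1857 -119.7974] 0.00030073849192448156
504 theta 74.13254000510065 face x at z=.28 0.05805969666228239 x at .115 0.10495988709271692
626 theta 74.14641114884583 face x at z=.28 0.05848717333306451 x at .115 0.1053441932913622
```

step_arm --steps '[[[0,0,0.3,0,0,0],[0,0,0.6,0,0,0],[0,0,0.85,0,0,0],[0,0,0.95,0,0,0],[0,0,0.95,0,0,0]]]'

```text
clock: 10.8
tool_pos: [0.6997, -0.0909, 0.2874]
orientation: [-179.9, -0.2, 158.6]
force: [0.4, -0.5, 0.7]
opening: 0.0005
gripper_force: 0.0
```

step_arm --steps '[[[0.1,0,0,0,0,0],[0.2,0,0,0,0,0],[0.28,0,0,0,0,0],[0.34,0,0,0,0,0],[0.38,0,0,0,0,0],[0.4,0,0,0,0,0],[0.4,0,0,0,0,0]]]'

```text
clock: 11.5
tool_pos: [0.663, -0.0773, 0.2896]
orientation: [180.0, 0.0, 158.5]
force: [0.3, 0.5, -0.4]
opening: 0.0003
gripper_force: 0.0
```

```bash
python3 g.py; python3 - <<'E'
import numpy as np
f=lambda a:np.array([98-178*np.cos(a)+7*np.sin(a)+9.5,115+178*np.sin(a)+7*np.cos(a)])
for t in np.arange(76,-1,-2): x,z=f(np.radians(t));print(t,round(x,1),round(z,1),end=" | ")
E
```

```text
11.5 W [ 0.663  -0.0773  0.2896] local 0.074688167473967 5.301677726901867e-05 0.28962231472941163 rpy [179.9887   0.0234 158.5377] F [ 0.3473  0.481  -0.4312] j [  10.0481   18.1239    5.3002    0.0027  -77.1504 -121.511 ] 0.0002620645009887378
76 71.2 289.4 | 74 65.2 288.0 | 72 59.2 286.5 | 70 53.2 284.7 | 68 47.3 282.7 | 66 41.5 280.5 | 64 35.8 278.1 | 62 30.1 275.5 | 60 24.6 272.7 | 58 19.1 269.7 | 56 13.8 266.5 | 54 8.5 263.1 | 52 3.4 259.6 | 50 -1.6 255.9 | 48 -6.4 252.0 | 46 -11.1 247.9 | 44 -15.7 243.7 | 42 -20.1 239.3 | 40 -24.4 234.8 | 38 -28.5 230.1 | 36 -32.4 225.3 | 34 -36.2 220.3 | 32 -39.7 215.3 | 30 -43.2 210.1 | 28 -46.4 204.7 | 26 -49.4 199.3 | 24 -52.3 193.8 | 22 -54.9 188.2 | 20 -57.4 182.5 | 18 -59.6 176.7 | 16 -61.7 170.8 | 14 -63.5 164.9 | 12 -65.2 158.9 | 10 -66.6 152.8 | 8 -67.8 146.7 | 6 -68.8 140.6 | 4 -69.6 134.4 | 2 -70.1 128.2 | 0 -70.5 122.0 |
```

step_arm --steps '[[[0.035,0,0.002,0,0,0],[0.065,0,0.009,0,0,0],[0.095,0,0.016,0,0,0],[0.125,0,0.024,0,0,0],[0.155,0,0.031,0,0,0],[0.185,0,0.04,0,0,0],[0.215,0,0.049,0,0,0],[0.245,0,0.059,0,0,0],[0.274,0,0.069,0,0,0],[0.303,0,0.08,0,0,0]]]'

```text
clock: 12.5
tool_pos: [0.6347, -0.0662, 0.2813]
orientation: [180.0, 0.0, 158.5]
force: [4.0, -2.0, -0.5]
opening: 0.0004
gripper_force: 1.5
```

step_arm --steps '[[[0.029,0,0.011,0,0,0],[0.058,0,0.023,0,0,0],[0.086,0,0.035,0,0,0],[0.115,0,0.048,0,0,0],[0.143,0,0.061,0,0,0],[0.171,0,0.075,0,0,0],[0.198,0,0.089,0,0,0],[0.226,0,0.104,0,0,0],[0.253,0,0.119,0,0,0],[0.28,0,0.135,0,0,0],[0.306,0,0.151,0,0,0],[0.333,0,0.168,0,0,0],[0.359,0,0.185,0,0,0],[0.385,0,0.202,0,0,0],[0.41,0,0.22,0,0,0],[0.435,0,0.238,0,0,0],[0.46,0,0.257,0,0,0],[0.484,0,0.276,0,0,0],[0.508,0,0.296,0,0,0]]]'

```text
clock: 14.4
tool_pos: [0.5874, -0.0476, 0.2516]
orientation: [-180.0, 0.0, 158.5]
force: [2.7, -1.0, 1.3]
opening: 0.0004
gripper_force: 1.1
```

```bash
python3 g.py
```

```text
14.4 W [ 0.5874 -0.0476  0.2516] local -0.006500828260349148 -1.460473101915985e-05 0.25160260358573 rpy [-179.9998    0.0014  158.5317] F [ 2.7001 -0.9972  1.3107] j [  14.3568   11.6578   -8.3144    0.0011  -70.0267 -125.8255] 0.0004168990967847227
```

step_arm --steps '[[[0.024,0,0.02,0,0,0],[0.047,0,0.041,0,0,0],[0.07,0,0.062,0,0,0],[0.093,0,0.083,0,0,0],[0.115,0,0.105,0,0,0],[0.137,0,0.127,0,0,0],[0.159,0,0.149,0,0,0],[0.18,0,0.172,0,0,0],[0.2,0,0.195,0,0,0],[0.221,0,0.219,0,0,0],[0.24,0,0.243,0,0,0],[0.26,0,0.267,0,0,0],[0.279,0,0.292,0,0,0],[0.298,0,0.317,0,0,0],[0.316,0,0.342,0,0,0],[0.333,0,0.367,0,0,0],[0.351,0,0.393,0,0,0],[0.368,0,0.419,0,0,0],[0.384,0,0.446,0,0,0],[0.4,0,0.473,0,0,0]]]'

```text
clock: 16.4
tool_pos: [0.5502, -0.033, 0.2042]
orientation: [-180.0, -0.0, 158.5]
force: [2.1, -0.3, 0.9]
opening: -0.0
gripper_force: 0.7
```

```bash
python3 g.py
```

```text
16.4 W [ 0.5502 -0.033   0.2042] local -0.04649614491822072 -6.150311158535968e-05 0.2041632146271954 rpy [-179.9952   -0.0086  158.5309] F [ 2.0828 -0.3288  0.9076] j [  16.9278    9.8732  -16.9619   -0.0018  -63.1745 -128.396 ] -1.4830153060928154e-05
```

step_arm --steps '[[[0.015,0,0.027,0,0,0],[0.03,0,0.054,0,0,0],[0.045,0,0.081,0,0,0],[0.059,0,0.109,0,0,0],[0.072,0,0.137,0,0,0],[0.085,0,0.165,0,0,0],[0.098,0,0.193,0,0,0],[0.11,0,0.222,0,0,0],[0.121,0,0.251,0,0,0],[0.132,0,0.28,0,0,0],[0.143,0,0.309,0,0,0],[0.153,0,0.339,0,0,0],[0.162,0,0.368,0,0,0],[0.171,0,0.398,0,0,0],[0.18,0,0.428,0,0,0],[0.188,0,0.458,0,0,0],[0.195,0,0.488,0,0,0],[0.202,0,0.519,0,0,0],[0.208,0,0.549,0,0,0],[0.214,0,0.58,0,0,0]]]'

```text
clock: 18.4
tool_pos: [0.5304, -0.0252, 0.1461]
orientation: [-180.0, -0.0, 158.5]
force: [0.9, -0.6, 0.8]
opening: 0.0004
gripper_force: 0.5
```

```bash
python3 g.py
```

```text
18.4 W [ 0.5304 -0.0252  0.1461] local -0.06776915690880472 -4.9257089155401485e-05 0.1461478577243132 rpy [-179.9969   -0.004   158.532 ] F [ 0.93   -0.6397  0.849 ] j [  18.4522   11.0117  -23.8713   -0.0002  -55.122  -129.9201] 0.00037235035066557066
```

step_arm --steps '[[[0.005,0,0.025,0,0,0],[0.01,0,0.05,0,0,0],[0.013,0,0.075,0,0,0],[0.016,0,0.1,0,0,0],[0.018,0,0.125,0,0,0],[0.02,0,0.15,0,0,0],[0.021,0,0.17,0,0,0],[0.022,0,0.185,0,0,0],[0.022,0,0.195,0,0,0],[0.022,0,0.205,0,0,0],[0.022,0,0.215,0,0,0]]]'

```text
clock: 19.5
tool_pos: [0.5284, -0.0245, 0.1248]
orientation: [-180.0, -0.0, 158.5]
force: [0.6, -0.4, 2.2]
opening: 0.0003
gripper_force: 0.5
```

step_arm --steps '[[[0,0,0.007,0,0,0],[0,0,0.014,0,0,0],[0,0,0.02,0,0,0],[0,0,0.025,0,0,0],[0,0,0.025,0,0,0]]]'

```text
clock: 20.0
tool_pos: [0.5284, -0.0245, 0.1223]
orientation: [-180.0, -0.0, 158.5]
force: [-1.4, -0.1, 1.5]
opening: 0.0
gripper_force: 0.4
```

Force is still about 1.5 N, so the hood has not reached its stop. I'll go on in small steps.

step_arm --steps '[[[0,0,0.007,0,0,0],[0,0,0.014,0,0,0],[0,0,0.02,0,0,0],[0,0,0.02,0,0,0]]]'

```text
clock: 20.4
tool_pos: [0.5285, -0.0244, 0.1204]
orientation: [180.0, 0.0, 158.5]
force: [-1.7, 0.3, 2.2]
opening: 0.0008
gripper_force: 0.9
```

step_arm --steps '[[[0,0,0.007,0,0,0],[0,0,0.014,0,0,0],[0,0,0.014,0,0,0]]]'

```text
clock: 20.7
tool_pos: [0.5285, -0.0244, 0.1191]
orientation: [180.0, 0.0, 158.5]
force: [-2.3, 0.7, 4.7]
opening: 0.0003
gripper_force: 2.1
```

The force is now climbing at the panel's stiffness, so this is the stop. I'll press a touch more, then lift off.

step_arm --steps '[[[0,0,0.006,0,0,0],[0,0,0.012,0,0,0],[0,0,0.012,0,0,0]]]'

```text
clock: 21.0
tool_pos: [0.5285, -0.0244, 0.118]
orientation: [180.0, 0.0, 158.5]
force: [-2.6, -0.1, 6.0]
opening: 0.0005
gripper_force: 3.1
```

step_arm --steps '[[[0,0,-0.02,0,0,0],[0,0,-0.06,0,0,0],[0,0,-0.2,0,0,0],[0,0,-0.5,0,0,0],[0,0,-0.9,0,0,0],[0,0,-1,0,0,0],[0,0,-1,0,0,0]]]'

```text
clock: 21.7
tool_pos: [0.5297, -0.0241, 0.2199]
orientation: [179.8, 0.2, 158.5]
force: [-0.4, -0.2, 0.2]
opening: 0.0007
gripper_force: 0.0
```

step_arm --steps '[[[0.3,0,-0.3,0,0,0],[0.6,0,-0.6,0,0,0],[1,0,-0.8,0,0,0],[1,0,-0.8,0,0,0]]]'

```text
clock: 22.1
tool_pos: [0.4334, 0.013, 0.3001]
orientation: [179.8, 0.2, 158.6]
force: [0.9, 0.2, 0.5]
opening: 0.0005
gripper_force: 0.0
```

```bash
python3 g.py; python3 - <<'E'
from plant import *
import cv2,numpy as np
from g import C,ex,ey
n="scene";p,d=snapshot(n);c=calibration(n)
K=c["mtx"];R=cv2.Rodrigues(np.array(c["rvec"],float))[0];t=np.array(c["tvec"]).ravel()
v,u=np.mgrid[:400,:640];W=(np.stack([(u-K[0,2])/K[0,0]*d,(v-K[1,2])/K[1,1]*d,d],-1)-t)@R
L=np.stack([(W[...,:2]-C)@ex,(W[...,:2]-C)@ey,W[...,2]],-1)
for s in((-.128,-.108),(.108,.128)):
  m=(d>0)&(L[...,1]>s[0])&(L[...,1]<s[1])&(L[...,2]>.10)&(L[...,2]<.15)&(L[...,0]>-.1)&(L[...,0]<.09);P=L[m]
  f=np.polyfit(P[:,0],P[:,2],1);print(len(P),"tilt deg",-np.degrees(np.arctan(f[0])),"z at -.07",np.polyval(f,-.07),"z at .1",np.polyval(f,.1))
cv2.imwrite("pics/k3.png",cv2.resize(p[90:300,150:450,::-1],None,fx=2.4,fy=2.4))
E
```

```text
22.1 W [0.4334 0.013  0.3001] local -0.17202129770730007 -8.25956131953531e-05 0.30006941444067325 rpy [179.7804   0.1665 158.6134] F [0.8824 0.1946 0.4733] j [  27.9507   -5.809   -20.7015   -0.0174  -74.8324 -139.3325] 0.0005251140426613793
22.1 W [0.4334 0.013  0.3001] local -0.17202129770730007 -8.25956131953531e-05 0.30006941444067325 rpy [179.7804   0.1665 158.6134] F [0.8824 0.1946 0.4733] j [  27.9507   -5.809   -20.7015   -0.0174  -74.8324 -139.3325] 0.0005251140426613793
437 tilt deg -0.5204950119739066 z at -.07 0.12136383345470489 z at .1 0.1229082157274063
535 tilt deg -0.39886416558747256 z at -.07 0.12152456983981394 z at .1 0.12270804276066145
```

View pics/k3.png

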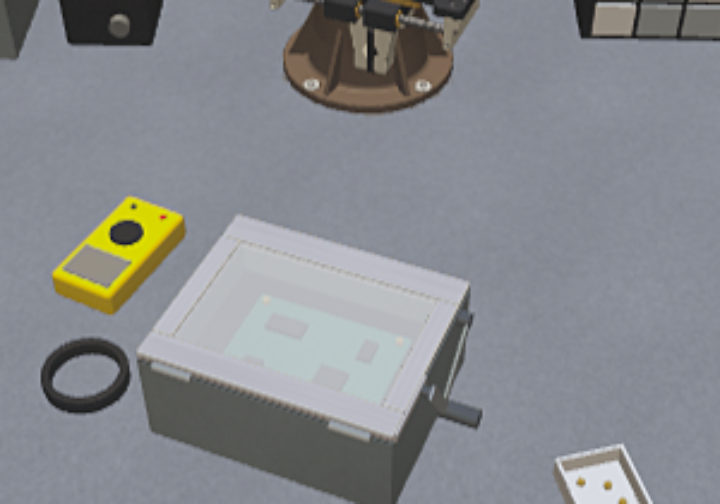

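The picture shows the hood lying level on the box (within 0.5°), the pin down beside the box at (460,412), the bystanders in place and the arm clear.

```bash
python3 -c "
from plant import *
print(close_job())"
```

```text
the job is handed in; nothing more can be done
None
```

I folded the stay with the hood still well up, lowered the hood shut over about 9 s, and let go. The highest force read was about 8 N, and the last picture shows the hood level and the arm clear; I handed the job in but got no verdict back.

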